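# Try out a repaired kickstand and hold the frame upright

### The arm

A 6-joint arm with a two-finger parallel gripper is mounted at the origin on a cart in front of the work surface, level with it; the furniture and walls round the work are solid. World frame = base frame: x ahead of the robot, y to its left, z up, the work surface at z = 0. Lengths are in m, angles in degrees, forces in N, time in s.
With the tool pointing down it reaches from about 0.4 to 0.825 m from the base axis. Payload 7 kg.
Tool frame: the origin (TCP) lies between the finger pads, 19 mm behind the fingertips; this is the grasp point; z points along the fingers, y is the line along which they close (so a half turn about z gives the same grasp; the last joint's range is limited). The gripper opens to 88 mm and grips with 3 to 60 N. Pads are 19 mm wide; open, the fingers measure 130 mm over their backs; the gripper's body (78 mm by 193 mm) begins 47 mm behind the grasp point.
Start: joints at [91.106, 20.546, 0.682, 0, -70.136, -16.507], TCP at [0.179, 0.651, 0.245] pointing down, gripper open.
Joint ranges: [-176.03, 176.03], [-82.01, 121.73], [-58.28, 71.71], [-173.87, 95.51], [-174.79, -0.11], [-173.66, 173.66]. Speed limits (degrees/s): [136.94, 136.94, 172.46, 180, 180, 180].

### API

Orientations are given as [roll, pitch, yaw] about the fixed x, y, z axes, in that order (R = Rz(yaw) Ry(pitch) Rx(roll)).
In Python, from plant import r gives the robot as it stands. The module is installed in compiled form; this text tells all that it offers.
- The arm moves only by the tool jog_arm, never from a script. Its argument "deltas" is a list that holds one entry, the list of rows, each a list of 5 numbers: the opening, from -1 (shut) to 1 (fully open), then the shift along the world's x, y, z in cm, then the turn about the world's z in rad. In form: [[[claw, dx, dy, dz, turn], ...]]. A call has 1 to 8 rows; each row shifts and turns the commanded pose from where the row before left it; what a row does not reach is not made up. A row lasts 1/8 s, in which the tool goes at most 62.5 mm and 10.7 degrees, less where a joint would pass 70% of its speed; a pose out of reach is approached as far as the arm can. A call with a gripper value outside its range is refused whole. The fingers move at their own pace and stop on an object; "force" is the grip in N (left out, the last holds). Time passes only in rows, so rows that do not move let the fingers close. It gives the time, the measured TCP pose, the force, the opening and the grip force at its end, in the units of the state.
- r.get_state(): the state, without advancing time (a new reading comes with each control period).
- r.capture(name): name is "scene" or "top"; returns the picture (384x512x3 uint8, blue, green, red); there is no depth.
- r.camera_info(name): a dict with "fx", "fy", "cx", "cy" (pixels), "k1" (the pictures are not rectified: a ray, as slopes to the right and down, at radius r is drawn at 1 + k1 r^2 times it, then the intrinsics apply), "view" (4x4, takes a point from world to camera coordinates). Camera axes: x right, y up, looking along -z (the intrinsics and any distortion apply to the point x, -y, -z); pixel columns grow to the right and rows downward; lengths in m; the calibration is good to about 2 mm. A picture is of the moment at which its call begins. camera_info takes no time and is no camera call.
- r.close_job(): hands the job in; it is judged then, once.
The state is a dict: "time_s": time; "joints": joint angles; "qd": joint speeds; "joint_torque": joint torques, N m; "tcp_pos": TCP position; "eef_rot": TCP orientation; "contact_force": force on the tool from outside, world axes, zero at the start; "moment": the same for the moment, N m; "gripper_width": finger opening in m; "gripper_force": force on a finger pad.
Only numpy, scipy, OpenCV 4.12 (cv2) and the standard library are available. Lean on these libraries where they do the work, as an engineer would, in place of code of your own. Each camera call takes 0.05 s, during which the arm holds its last target. There are 200 camera calls.

### The job

Try out the repaired kickstand on the small frame stub that leans in the chocks. Flip the folded stand down past its centre until its spring snaps it onto its stop; then take the frame by its top bar and, keeping hold, lean it over towards the stand until the foot presses on the base plate; then bring the frame back upright and finish while still holding it upright by the bar, bottom tube down in the chocks, stand still down. Do not disturb the things lying around.

Things in the scene. Friction and masses are not known exactly. Their poses are not given: they have to be found in the camera images.
- base: Fixed dark steel plate 240 x 340 x 6 mm on the table. Origin: centre of its underside; x across the frame, y along it, z up. Two steel chocks are centred at x 0, y +115 and -115 mm: pockets 23 mm wide in x, 35 mm over their walls, 42 mm long in y, walls 35 mm high above the plate. The frame's bottom tube stands in both and can lean either way.
- frame: Loose grey tubular frame stub, 0.9 kg. Origin on the axis of its bottom tube (20 mm thick, 260 mm long), mid-length, 16 mm above the table. y along that tube (as base y), z up in the frame's plane, x square to it. Upright = z vertical. It starts leaning 0.28 to 0.36 rad to +x on the chock walls; let go upright, it falls to either side, turning about the bottom tube.
- top_bar (a point): Middle of the bare steel top bar: round, 22 mm thick, 125 mm long along frame y; this point is at frame (0, 54, 205) mm, the bar spans y -8 to +117 mm. Two 16 to 18 mm tubes at y = +10 and about +100 mm carry it; a sloping stay runs from its -y end down to a wheel hub (60 mm long in x) at frame y -112, z 64 mm. Axes as the frame's.
- stand_hinge (a point): Hinge of the kickstand on the frame's -x side, at frame (-30, 10, 115) mm; the hinge axis is frame x. Axes as the frame's. Nothing stands above the folded stand. Pressing down on the leg from above with closed fingers, 50 to 80 mm from the hinge, does not tip the leaning frame.
- foot: Black rubber ball, 16 mm thick, at the end of the kickstand's leg; origin at its centre. The leg is a straight bare aluminium rod 12 mm thick from hinge to foot; the foot lies 40 mm further to frame -x than the hinge and 111 mm from the hinge axis. With the stand down it touches the base plate when the frame leans about 0.11 rad to frame -x.
- stand (a joint): Kickstand angle, rad. 0 = folded: leg along frame -y and 10 degrees up. Grows as the foot swings down; 1.885 = down on its stop, leg 8 degrees past straight down, foot to +y. A spring drives it from its centre, 0.94 (leg 44 degrees below -y), to the nearer end: folded it resists a press 65 mm from the hinge with about 3.5 N, fading to none at the centre; beyond, it snaps down.
- nut: Bystander: M16 hexagon nut, 24 x 27 x 13 mm, lying on the base plate. Origin at its underside.
- magnet: Bystander: steel welding magnet 23 x 75 x 41 mm, on the base plate on the +x side of the frame. Origin at its underside.
- jar: Bystander: blue jar with pale lid, 78 mm wide, 74 mm high, on the right of the table. Origin at its underside.
- bolt: Bystander: dark hexagon bolt standing on its head, 21 mm wide, 48 mm high, on the right of the table. Origin at its underside.
- base_mid (a point): Point on the base's middle line, 16 mm above the table, half way between the chocks: where the frame's origin belongs. Axes as the base's.

How it is judged:
By the outcome, as a careful person would: the job done as asked, in the order asked, and still so for the second after the job is handed in, while the arm keeps its last pose, push and grip.
It also fails if it takes over 54 s, if anything falls off the work surface, if the arm or the gripper's body presses on something with over 40 N, if the wrist force passes 120 N, or if a joint passes its speed limit or range.

## Working session

There is one attempt and no reset: what is moved stays moved. The work goes in short steps, Python scripts to look and compute and a tool call to move; the robot and the scene stay as the last step left them, time stands still between calls to the robot, and variables do not carry over. Pictures are saved under pics/ and viewed, at most 10 in all, crops included, and the job is handed in when it is done.

Besides the shell and the picture viewer there is one more tool, called after "Emit:" as name(argument=value, ...), one argument or row to a line, values as JSON. jog_arm: Moves the arm, as the interface text tells. Its arguments: {"type":"object","properties":{"deltas":{"type":"array"},"force":{"type":"number"}},"required":["deltas"]}

```bash
mkdir -p pics
cat > h.py <<'E'
import numpy as np, cv2
from plant import r
def ray(n,u,v):
    c=r.camera_info(n);V=np.array(c["view"])
    d=np.array([(u-c["cx"])/c["fx"],(v-c["cy"])/c["fy"]]);k=c["k1"]
    s=d.copy()
    for _ in range(20): s=d/(1+k*(s@s))
    R=V[:3,:3];o=-R.T@V[:3,3];w=R.T@np.array([s[0],-s[1],-1]);return o,w/np.linalg.norm(w)
def onz(n,u,v,z):
    o,w=ray(n,u,v);return o+w*(z-o[2])/w[2]
def tri(a,b):
    A=0;B=0
    rs=[ray(*a),ray(*b)]
    for o,w in rs:
        P=np.eye(3)-np.outer(w,w);A=A+P;B=B+P@o
    p=np.linalg.solve(A,B);return p,[np.linalg.norm((np.eye(3)-np.outer(w,w))@(p-o)) for o,w in rs]
def proj(n,p):
    c=r.camera_info(n);V=np.array(c["view"]);q=V[:3,:3]@p+V[:3,3]
    s=np.array([q[0],-q[1]])/-q[2];s=s*(1+c["k1"]*(s@s));return np.array([c["fx"]*s[0]+c["cx"],c["fy"]*s[1]+c["cy"]])
E
python3 - <<'E'
from h import *
for n in("scene","top"):
    i=r.capture(n);cv2.imwrite(f"pics/{n}0.png",i);cv2.imwrite(f"pics/{n}0b.png",cv2.resize(i,(800,600),interpolation=cv2.INTER_CUBIC))
    print(n,ray(n,256,192),r.camera_info(n)["fx"])
print(r.get_state())
E
```

```text
scene (array([-0.20346853, -0.57766686,  0.58950675]), array([ 0.7360079 ,  0.53451796, -0.41543101])) 353.7245988181656
top (array([ 0.43112121, -0.03548263,  1.3535539 ]), array([ 0.07101768, -0.01777842, -0.99731661])) 432.53681671659456
{'time_s': 0.1, 'joints': array([ 9.11069528e+01,  2.05879480e+01,  6.38793966e-01, -1.81485109e-02,
       -7.01356863e+01, -1.65064701e+01]), 'qd': array([-0.01337674, -0.03712371,  0.0032329 ,  0.00236266, -0.00481881,
        0.03735337]), 'joint_torque': array([-5.29978624e-04, -5.84164023e+01,  2.93749970e+01,  7.01545313e+00,
        1.01309278e-02, -5.15830527e-05]), 'tcp_pos': array([0.17916223, 0.65036142, 0.24450636]), 'eef_rot': array([ 1.79913808e+02, -7.74892145e-03, -1.54056909e+01]), 'contact_force': array([-0.43813909, -0.29082389, -0.37876978]), 'moment': array([-0.04259353,  0.00787597, -0.02646914]), 'gripper_force': 0.0, 'gripper_width': 0.08751828203169051}
```

View pics/scene0b.png

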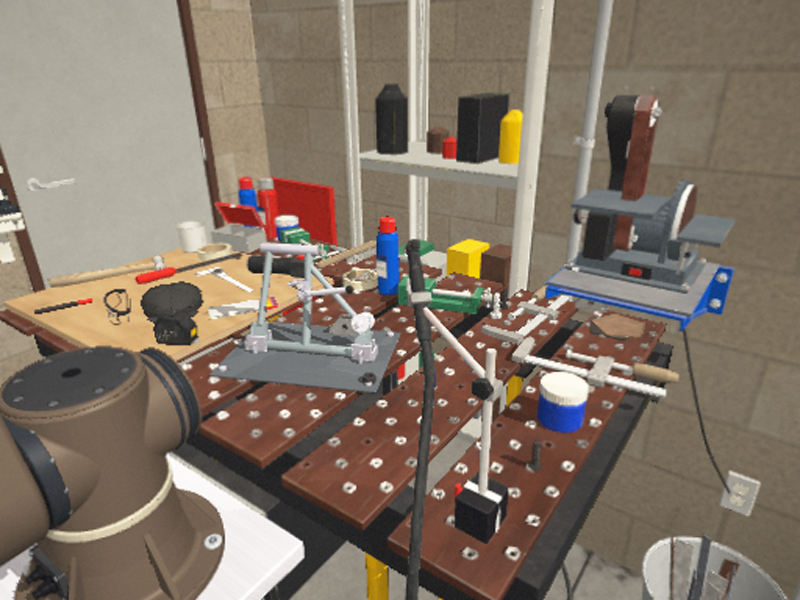

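View pics/top0b.png

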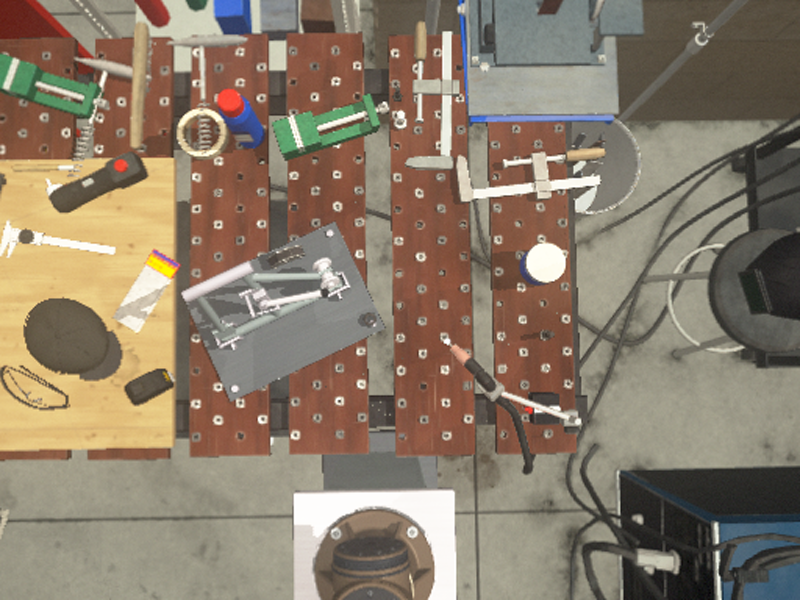

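The scene view shows the frame at about (310,300)/800 with its folded stand, black foot near (350,290). In the top view the plate spans (185..385, 223..400), the bar is at the left, (185,297)-(250,268), and the hub is near (325,275). Next I'll crop for detail.

Run:
```python
from h import *
a=cv2.imread("pics/scene0.png")[145:260,130:265];b=cv2.imread("pics/top0.png")[135:265,110:255]
cv2.imwrite("pics/c1.png",cv2.resize(a,None,fx=5,fy=5,interpolation=cv2.INTER_CUBIC))
cv2.imwrite("pics/c2.png",cv2.resize(b,None,fx=4.6,fy=4.6,interpolation=cv2.INTER_CUBIC)[:600])
```

```text
(no output)
```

View pics/c1.png

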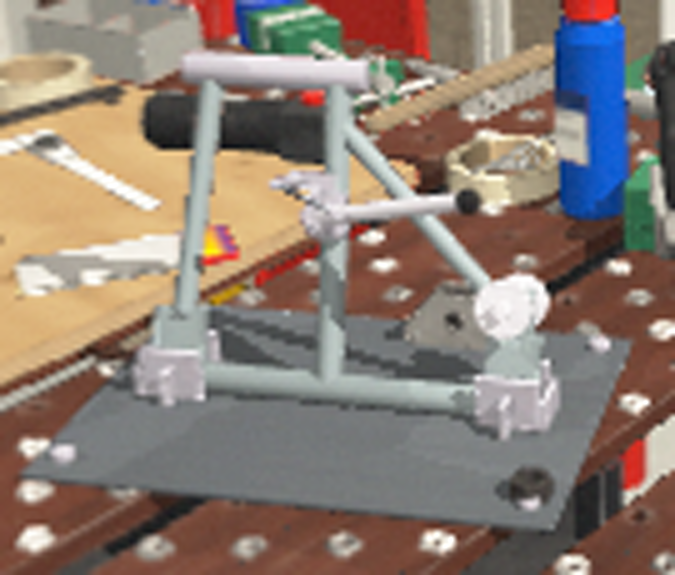

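View pics/c2.png

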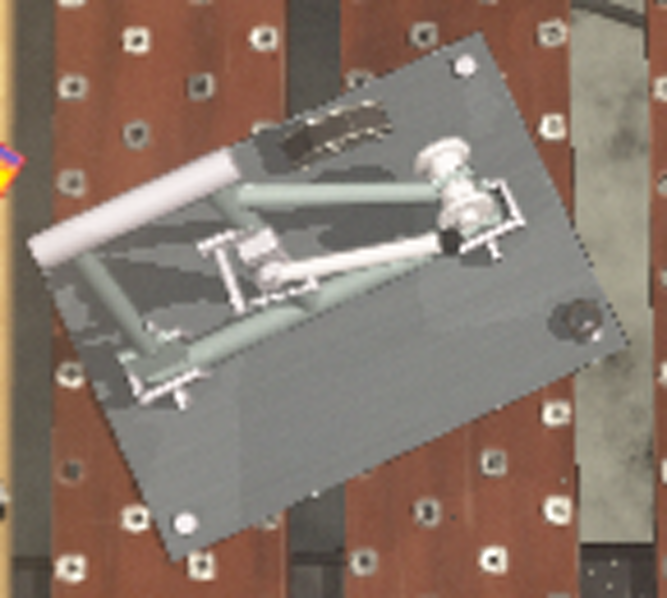

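```bash
cat >> h.py <<'E'
T=lambda u,v:("top",110+u/4.6,135+v/4.6)
S=lambda u,v:("scene",130+u/5,145+v/5)
E
python3 - <<'E'
from h import *
c=[onz(*T(*p),.006) for p in((480,33),(630,345),(175,560))]
print(np.round(c,4),[np.linalg.norm(c[0]-c[1]),np.linalg.norm(c[1]-c[2])])
C=(c[0]+c[2])/2;
yx=c[0]-c[1];yy=c[2]-c[1];print("C",C,np.degrees(np.arctan2(yx[1],yx[0])),np.degrees(np.arctan2(-yy[0],yy[1])))
s=[onz(*S(*p),.006) for p in((630,340),(553,528),(22,472))];print("scene",np.round(s,4),(s[0]+s[2])/2)
yaw=np.arctan2(yx[1]*1-yy[0],yx[0]+yy[1]);print(yaw,np.degrees(yaw))
for n,a,b in(("foot",T(451,241),S(468,201)),("hinge",T(268,272),S(325,217)),("barL",T(35,245),S(188,68)),("barR",T(235,165),S(367,73))):
    p,e=tri(a,b);print(n,np.round(p,4),np.round(e,4))
b=[np.cos(yaw),np.sin(yaw)]
def fr(lean,q):
    x,y,z=q;X=x*np.cos(lean)+z*np.sin(lean);Z=z*np.cos(lean)-x*np.sin(lean)+.016
    return np.array([C[0]+X*b[0]-y*b[1],C[1]+X*b[1]+y*b[0],Z])
a=np.radians(10)
for l in(.28,.32,.36):print(l,[np.round(fr(l,q),4) for q in((-.07,.01-.111*np.cos(a),.115+.111*np.sin(a)),(-.03,.01,.115),(0,.117,.205),(0,-.008,.205))])
E
```

```text
[[ 0.6863  0.069   0.006 ]
 [ 0.4713 -0.0304  0.006 ]
 [ 0.3319  0.2769  0.006 ]] [np.float64(0.23680907527063827), np.float64(0.3374985231682622)]
C [0.50909179 0.17296126 0.006     ] 24.81621415966567 24.39663007241996
scene [[ 0.686   0.0695  0.006 ]
 [ 0.4707 -0.0296  0.006 ]
 [ 0.3329  0.2789  0.006 ]] [0.50943753 0.17422551 0.006     ]
0.4288211235169851 24.569640543581418
foot [0.5302 0.0751 0.1672] [0.0001 0.0001]
hinge [0.5173 0.189  0.133 ] [0.0021 0.0021]
barL [0.5277 0.3119 0.2064] [0.0009 0.0009]
barR [0.5727 0.1943 0.2128] [0.0005 0.0005]
0.28 [array([0.523 , 0.0701, 0.1644]), array([0.5076, 0.1833, 0.1348]), array([0.512 , 0.3029, 0.213 ]), array([0.5639, 0.1892, 0.213 ])]
0.32 [array([0.5284, 0.0726, 0.1655]), array([0.5119, 0.1853, 0.1346]), array([0.5191, 0.3062, 0.2106]), array([0.5711, 0.1925, 0.2106])]
0.36 [array([0.5338, 0.0751, 0.1663]), array([0.5162, 0.1872, 0.1342]), array([0.5261, 0.3094, 0.2079]), array([0.5781, 0.1957, 0.2079])]
```

Run:
```python
from h import *
for a,b in(((455,350),(420,298)),((447,340),(413,245)),((577,420),(490,352))):print("post",tri(("top",a[0]*.64,a[1]*.64),("scene",b[0]*.64,b[1]*.64)))
C=np.array([.5093,.1735]);yaw=np.radians(24.57);b=[np.cos(yaw),np.sin(yaw)]
def fr(l,q):
    x,y,z=np.array(q)/1000;X=x*np.cos(l)+z*np.sin(l);Z=z*np.cos(l)-x*np.sin(l)+.016
    return np.round(100*np.array([C[0]+X*b[0]-y*b[1],C[1]+X*b[1]+y*b[0],Z]),2)
L=.34
tip=np.array([0,0,1.9])
print("press TCP start/end",fr(L,(-57,-45,135))+tip,fr(L,(-50,-45,75))+tip)
for l in(.36,.34,.28,.2,.1,0,-.05,-.1,-.12,-.13):print(l,fr(l,(0,54,205)))
```

```text
post (array([ 0.4297532 , -0.1486418 ,  0.24284006]), [np.float64(0.005455312431747268), np.float64(0.005455312431747289)])
post (array([ 0.44456228, -0.12786078,  0.31936037]), [np.float64(0.003781687358681219), np.float64(0.003781687358681264)])
post (array([ 0.31110763, -0.33382851,  0.26600911]), [np.float64(0.001261219508070001), np.float64(0.0012612195080700535)])
press TCP start/end [52.01 12.9  18.13] [50.79 12.34 12.24]
0.36 [55.25 25.26 20.79]
0.34 [54.9  25.1  20.93]
0.28 [53.84 24.62 21.3 ]
0.2 [52.39 23.95 21.69]
0.1 [50.55 23.11 22.  ]
0 [48.68 22.26 22.1 ]
-0.05 [47.75 21.84 22.07]
-0.1 [46.82 21.41 22.  ]
-0.12 [46.45 21.24 21.95]
-0.13 [46.27 21.16 21.93]
```

Emit:
jog_arm(
  deltas=[
    [[-1,0,0,3.5,0],[-1,0,0,3.5,0],[-1,2.8,-4.3,0,0.06],[-1,2.8,-4.3,0,0.06],[-1,2.8,-4.3,0,0.06],[-1,2.8,-4.3,0,0.06],[-1,2.8,-4.3,0,0.06],[-1,2.8,-4.3,0,0.06]],
  ],
  force=20,
)

```text
time_s: 1.1
tcp_pos: [0.3478, 0.3911, 0.3152]
eef_rot: [180.0, 0.0, 5.3]
contact_force: [0.7, -0.3, 0.5]
gripper_width: 0.0131
gripper_force: 0.0
```

Emit:
jog_arm(
  deltas=[
    [[-1,2.8,-4.3,0,0.06],[-1,2.8,-4.3,0,0.06],[-1,2.8,-4.3,0,0.06],[-1,2.8,-4.3,0,0.06],[-1,2.8,-4.3,0,0.06],[-1,3.3,-4.8,0,0.04],[-1,0,0,0,0],[-1,0,0,0,0]],
  ],
)

```text
time_s: 2.1
tcp_pos: [0.5201, 0.1294, 0.3149]
eef_rot: [-180.0, 0.0, 24.6]
contact_force: [0.1, 0.6, -0.4]
gripper_width: 0.0004
gripper_force: 0.0
```

Emit:
jog_arm(
  deltas=[
    [[-1,0,0,-4,0],[-1,0,0,-4,0],[-1,0,0,-3,0],[-1,0,0,-1.5,0],[-1,0,0,0,0],[-1,0,0,0,0]],
  ],
)

```text
time_s: 2.85
tcp_pos: [0.5209, 0.1305, 0.1917]
eef_rot: [180.0, -0.1, 24.8]
contact_force: [-0.5, -0.4, 0.4]
gripper_width: 0.0006
gripper_force: 0.0
```

Run:
```python
from h import *
a=r.capture("scene")[130:260,120:275];b=r.capture("top")[135:265,110:255]
a=cv2.resize(a,None,fx=2.5,fy=2.5*145/155*155/145,interpolation=cv2.INTER_CUBIC);b=cv2.resize(b,(int(145*2.5),int(130*2.5)),interpolation=cv2.INTER_CUBIC)
cv2.imwrite("pics/d.png",np.hstack([a,b]))
```

```text
(no output)
```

View pics/d.png

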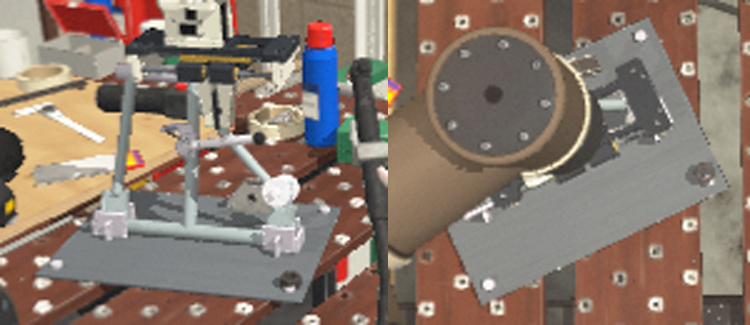

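The tips at (218,130) sit just above the leg, (190..255,143), about 50 mm from the hinge towards the foot. I'll press now.

Emit:
jog_arm(
  deltas=[
    [[-1,0,0,-1,0],[-1,-0.1,0,-0.5,0],[-1,-0.1,-0.05,-0.5,0],[-1,-0.1,-0.05,-0.5,0],[-1,0,0,0,0]],
  ],
)

```text
time_s: 3.58
tcp_pos: [0.5169, 0.1285, 0.1649]
eef_rot: [180.0, 0.1, 24.7]
contact_force: [0.0, -1.3, 2.8]
gripper_width: 0.0003
gripper_force: 1.3
```

Contact force is 2.8 N upwards, as expected. I'll continue.

Emit:
jog_arm(
  deltas=[
    [[-1,-0.1,-0.05,-0.5,0],[-1,-0.1,-0.05,-0.5,0],[-1,-0.1,-0.05,-0.5,0],[-1,-0.1,-0.05,-0.5,0],[-1,0,0,0,0]],
  ],
)

```text
time_s: 4.2
tcp_pos: [0.5133, 0.1269, 0.1449]
eef_rot: [-180.0, -0.0, 24.7]
contact_force: [-0.0, -1.2, 1.1]
gripper_width: 0.0002
gripper_force: 0.5
```

Emit:
jog_arm(
  deltas=[
    [[-1,-0.1,-0.05,-0.5,0],[-1,-0.1,-0.05,-0.5,0],[-1,-0.1,-0.05,-0.5,0],[-1,-0.1,-0.05,-0.5,0],[-1,0,0,0,0]],
  ],
)

```text
time_s: 4.82
tcp_pos: [0.5089, 0.1245, 0.1247]
eef_rot: [180.0, 0.1, 24.7]
contact_force: [0.7, 0.5, -0.2]
gripper_width: 0.0007
gripper_force: 0.0
```

Run:
```python
from h import *
a=r.capture("scene")[130:260,120:275]
cv2.imwrite("pics/e.png",cv2.resize(a,None,fx=3.5,fy=3.5,interpolation=cv2.INTER_CUBIC))
```

```text
(no output)
```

View pics/e.png

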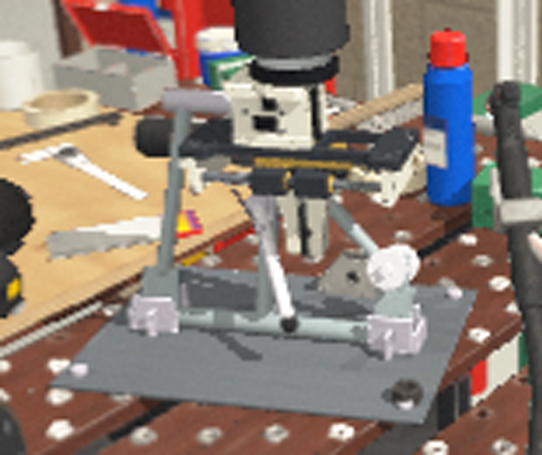

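The leg is down: foot at crop (288,323), hinge near (262,205), fingers clear. I'll compare that with the stop position.

Run:
```python
from h import *
C=np.array([.5093,.1735]);yaw=np.radians(24.57);b=[np.cos(yaw),np.sin(yaw)]
def fr(l,q):
    x,y,z=np.array(q)/1000;X=x*np.cos(l)+z*np.sin(l);Z=z*np.cos(l)-x*np.sin(l)+.016
    return np.array([C[0]+X*b[0]-y*b[1],C[1]+X*b[1]+y*b[0],Z])
print((120+288/3.5,130+323/3.5))
for l in(.34,.3,.25):
  for d in(1.0,1.3,1.6,1.885):
    t=np.radians(10)-d;print(l,d,proj("scene",fr(l,(-70,10-111*np.cos(t),115+111*np.sin(t)))))
```

```text
(202.28571428571428, 222.28571428571428)
0.34 1.0 [211.92335753 217.63515696]
0.34 1.3 [203.11482012 222.87660725]
0.34 1.6 [193.20122553 225.08992928]
0.34 1.885 [183.56572183 224.25590854]
0.3 1.0 [211.75716417 218.61302676]
0.3 1.3 [203.02218191 223.80707522]
0.3 1.6 [193.15173744 225.9908409 ]
0.3 1.885 [183.51799761 225.15219305]
0.25 1.0 [211.56431381 219.85153094]
0.25 1.3 [202.92314417 224.97027285]
0.25 1.6 [193.10815945 227.10904099]
0.25 1.885 [183.47789444 226.26469493]
```

The stand measures about 1.3 rad and is probably still swinging. I'll raise the arm, which lets time pass, and recheck.

Emit:
jog_arm(
  deltas=[
    [[-1,0,0,2,0],[-1,0,0,5,0],[-1,0,0,5,0],[-1,0,0,5,0],[-1,0,0,4,0],[-1,0,0,0,0]],
  ],
)

```text
time_s: 5.62
tcp_pos: [0.5106, 0.1252, 0.3392]
eef_rot: [-180.0, -0.4, 24.7]
contact_force: [-0.9, 0.2, -1.1]
gripper_width: 0.0005
gripper_force: 0.0
```

Run:
```python
from h import *
a=r.capture("scene")
m=(a.max(2)<60).astype(np.uint8)[205:235,170:225]
n,_,st,ce=cv2.connectedComponentsWithStats(m)
for i in range(1,n):print(st[i],ce[i]+[170,205])
a=a[130:260,120:275]
cv2.imwrite("pics/f.png",cv2.resize(a,None,fx=3.5,fy=3.5,interpolation=cv2.INTER_CUBIC))
```

```text
[50  3  1  2  2] [220.  208.5]
[11 18  4  3  9] [182.11111111 224.11111111]
```

View pics/f.png

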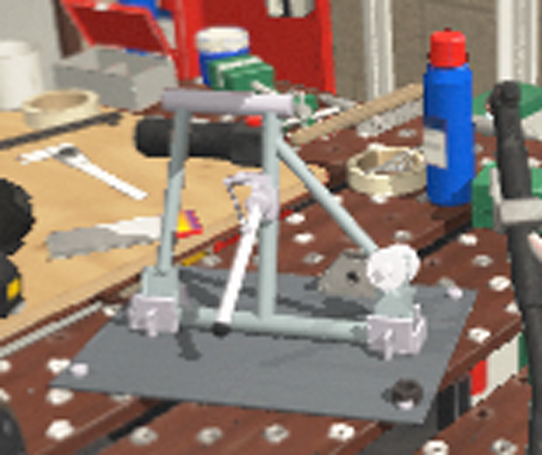

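The foot is at px (182,224), which matches 1.885 rad at lean 0.34, so the stand is on its stop and the frame didn't move. Next is the bar.

Emit:
jog_arm(
  deltas=[
    [[1,0.5,1.6,0,-0.17],[1,0.5,1.6,0,-0.17],[1,0.5,1.6,0,-0.17],[1,0.5,1.6,0,-0.17],[1,0.5,1.6,0,-0.17],[1,0.5,1.6,0,-0.17],[1,0.5,1.5,0,-0.17],[1,0.3,1.5,0,-0.17]],
  ],
)

```text
time_s: 6.68
tcp_pos: [0.547, 0.251, 0.3336]
eef_rot: [179.8, 0.0, -53.5]
contact_force: [0.5, 0.8, -0.3]
gripper_width: 0.0749
gripper_force: 0.0
```

Emit:
jog_arm(
  deltas=[
    [[1,0,0,0,-0.17],[1,0,0,0,-0.045],[1,0,0,0,0],[1,0,0,0,0]],
  ],
)

```text
time_s: 7.18
tcp_pos: [0.5471, 0.2506, 0.3346]
eef_rot: [179.9, -0.0, -65.5]
contact_force: [-0.2, -0.5, 1.2]
gripper_width: 0.0876
gripper_force: 0.0
```

Emit:
jog_arm(
  deltas=[
    [[1,0.2,0,-4,0],[1,0,0,-4,0],[1,0,0,-3,0],[1,0,0,-1.5,0],[1,0,0,0,0]],
  ],
)

```text
time_s: 7.8
tcp_pos: [0.5491, 0.2505, 0.2097]
eef_rot: [179.9, -0.0, -65.5]
contact_force: [0.0, -0.4, 0.3]
gripper_width: 0.0877
gripper_force: 0.0
```

Emit:
jog_arm(
  deltas=[
    [[-1,0,0,0,0],[-1,0,0,0,0],[-1,0,0,0,0],[-1,0,0,0,0],[-1,0,0,0,0],[-1,0,0,0,0],[-1,0,0,0,0],[-1,0,0,0,0]],
  ],
  force=25,
)

```text
time_s: 8.8
tcp_pos: [0.5497, 0.251, 0.2106]
eef_rot: [-179.9, 0.0, -65.5]
contact_force: [1.7, -0.2, 0.1]
gripper_width: 0.0215
gripper_force: 25.0
```

Emit:
jog_arm(
  deltas=[
    [[-1,-0.53,-0.24,0.2,0],[-1,-0.53,-0.24,0.18,0],[-1,-0.72,-0.33,0.2,0],[-1,-0.73,-0.34,0.18,0],[-1,0,0,0,0],[-1,0,0,0,0]],
  ],
)

```text
time_s: 9.55
tcp_pos: [0.5243, 0.2395, 0.2194]
eef_rot: [-179.9, 0.0, -65.5]
contact_force: [2.9, 2.6, 6.5]
gripper_width: 0.0211
gripper_force: 25.0
```

Emit:
jog_arm(
  deltas=[
    [[-1,-0.92,-0.42,0.18,0],[-1,-0.92,-0.42,0.13,0],[-1,-0.93,-0.43,0.07,0],[-1,-0.94,-0.43,0.03,0],[-1,0,0,0,0],[-1,0,0,0,0]],
  ],
)

```text
time_s: 10.3
tcp_pos: [0.4867, 0.2222, 0.2218]
eef_rot: [179.9, -0.0, -65.5]
contact_force: [-0.5, 2.3, 2.2]
gripper_width: 0.0213
gripper_force: 25.0
```

Emit:
jog_arm(
  deltas=[
    [[-1,-0.46,-0.21,0,0],[-1,-0.47,-0.21,-0.03,0],[-1,-0.46,-0.21,-0.03,0],[-1,-0.47,-0.22,-0.04,0],[-1,0,0,0,0],[-1,0,0,0,0]],
  ],
)

```text
time_s: 11.05
tcp_pos: [0.4683, 0.2136, 0.2211]
eef_rot: [180.0, -0.0, -65.5]
contact_force: [0.1, 2.5, 2.0]
gripper_width: 0.0217
gripper_force: 25.0
```

Emit:
jog_arm(
  deltas=[
    [[-1,-0.18,-0.08,-0.02,0],[-1,0,0,0,0],[-1,0,0,0,0],[-1,0,0,0,0]],
  ],
)

```text
time_s: 11.55
tcp_pos: [0.467, 0.213, 0.221]
eef_rot: [-180.0, -0.0, -65.5]
contact_force: [3.7, 2.7, 2.3]
gripper_width: 0.0209
gripper_force: 25.0
```

Emit:
jog_arm(
  deltas=[
    [[-1,-0.18,-0.08,-0.02,0],[-1,-0.18,-0.08,-0.02,0],[-1,0,0,0,0],[-1,0,0,0,0],[-1,0,0,0,0]],
  ],
)

```text
time_s: 12.18
tcp_pos: [0.4643, 0.2121, 0.2214]
eef_rot: [-179.8, 0.0, -65.5]
contact_force: [5.4, 3.3, 3.1]
gripper_width: 0.0213
gripper_force: 25.0
```

Run:
```python
from h import *
a=r.capture("scene")[130:260,120:275]
cv2.imwrite("pics/g.png",cv2.resize(a,None,fx=4.5,fy=4.5,interpolation=cv2.INTER_CUBIC))
```

```text
(no output)
```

View pics/g.png

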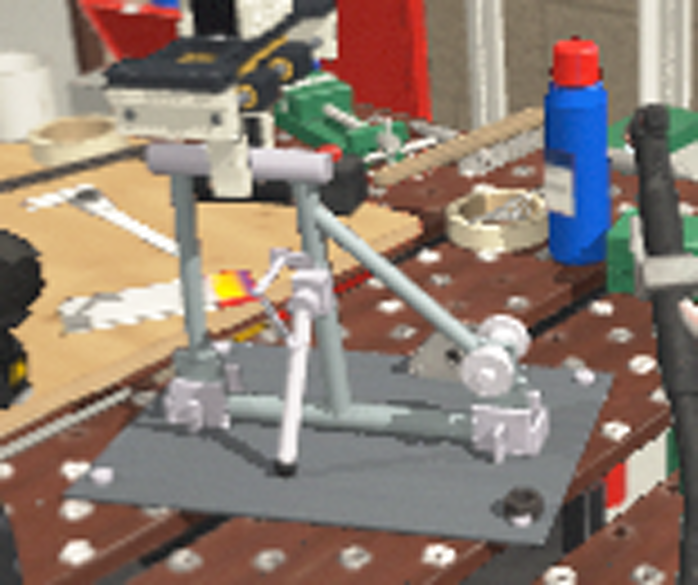

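The foot at (287,467) meets its shadow on the plate, the tube is down in both chocks, and the nut and magnet are untouched. I'll press slightly more, then bring the frame upright.

Emit:
jog_arm(
  deltas=[
    [[-1,-0.12,-0.05,-0.1,0],[-1,-0.1,-0.05,-0.1,0],[-1,0,0,0,0],[-1,0,0,0,0],[-1,0,0,0,0]],
  ],
)

```text
time_s: 12.85
tcp_pos: [0.4637, 0.2119, 0.2213]
eef_rot: [-179.6, 0.0, -65.5]
contact_force: [7.3, 3.2, 11.3]
gripper_width: 0.0214
gripper_force: 25.0
```

Emit:
jog_arm(
  deltas=[
    [[-1,0.22,0.1,0.2,0],[-1,0.4,0.18,0.05,0],[-1,0.4,0.18,0.04,0],[-1,0.4,0.18,0.03,0],[-1,0.4,0.18,0.02,0],[-1,0.4,0.18,0.01,0],[-1,0.4,0.19,0,0],[-1,0,0,0,0]],
  ],
)

```text
time_s: 13.85
tcp_pos: [0.486, 0.2216, 0.2215]
eef_rot: [179.8, -0.0, -65.5]
contact_force: [-3.4, 1.6, 6.8]
gripper_width: 0.0212
gripper_force: 25.0
```

Emit:
jog_arm(
  deltas=[
    [[-1,0,0,0,0],[-1,0,0,0,0],[-1,0,0,0,0],[-1,0,0,0,0]],
  ],
)

```text
time_s: 14.35
tcp_pos: [0.4857, 0.2215, 0.2215]
eef_rot: [179.8, -0.0, -65.5]
contact_force: [-2.7, 1.9, 7.1]
gripper_width: 0.0216
gripper_force: 25.0
```

Run:
```python
from h import *
a=r.capture("scene")[130:260,120:275]
cv2.imwrite("pics/i.png",cv2.resize(a,None,fx=4.5,fy=4.5,interpolation=cv2.INTER_CUBIC))
C=np.array([.5093,.1735]);yaw=np.radians(24.57);b=[np.cos(yaw),np.sin(yaw)]
def fr(l,q):
    x,y,z=np.array(q)/1000;X=x*np.cos(l)+z*np.sin(l);Z=z*np.cos(l)-x*np.sin(l)+.016
    return np.array([C[0]+X*b[0]-y*b[1],C[1]+X*b[1]+y*b[0],Z])
for l in(-.05,0,.05):print(l,[np.round((proj("scene",fr(l,q))-[120,130])*4.5) for q in((-70,25.4,5),(0,-8,205),(-30,-112,64),(-30,10,115))])
```

```text
-0.05 [array([287., 462.]), array([337., 159.]), array([488., 375.]), array([311., 297.])]
0 [array([286., 457.]), array([343., 154.]), array([489., 371.]), array([314., 291.])]
0.05 [array([286., 453.]), array([348., 149.]), array([490., 367.]), array([316., 286.])]
```

View pics/i.png

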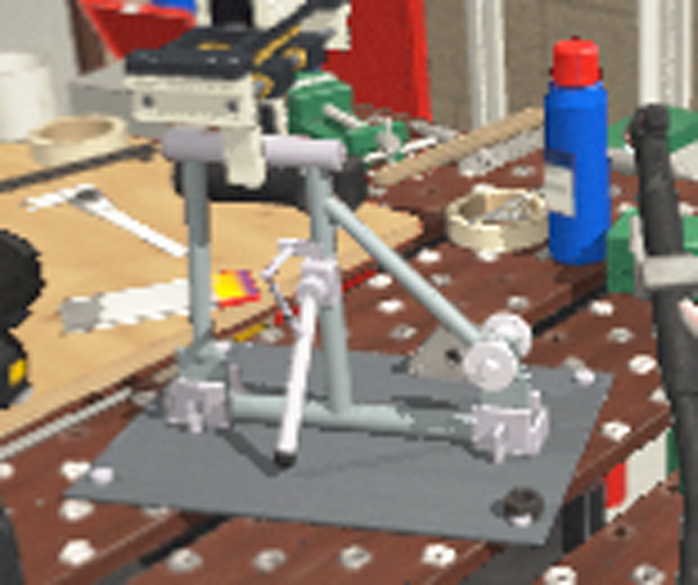

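The bar end is at (344,154) and the foot at (286,457), which both match upright. The stand is down, the tube is seated and the bystanders are in place. I'll trim by 1 mm and hand in.

Emit:
jog_arm(
  deltas=[
    [[-1,0.1,0.05,0,0],[-1,0,0,0,0],[-1,0,0,0,0],[-1,0,0,0,0],[-1,0,0,0,0]],
  ],
)

```text
time_s: 15.02
tcp_pos: [0.4866, 0.2219, 0.2215]
eef_rot: [179.8, -0.0, -65.5]
contact_force: [-2.8, 2.0, 6.8]
gripper_width: 0.0212
gripper_force: 25.0
```

```bash
python3 -c "
from plant import r
s=r.get_state();print(s['tcp_pos'],s['contact_force'],s['gripper_width'],s['qd']);print(r.close_job())"
```

```text
[0.48662866 0.22193596 0.22152403] [-2.78784345  2.04390949  6.76189524] 0.021163623728431943 [-0.05625786  0.04517724  0.05854792 -0.07608496  0.01036679  0.06137751]
the job is handed in; nothing more can be done
None
```

The job is handed in at about 15 s: the stand snapped down onto its stop, the frame was leaned until the foot pressed on the plate, and it is now held upright by the bar with its tube in the chocks, the stand still down and nothing seen disturbed.

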